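# Park the lunch box in its corner of the fridge shelf

### The job

Slide the pink lunch box with the closed, hinged lid along the shelf, without lifting it, into the corner of the T-shaped wooden stop on its own side: one long side flush against the long back strip and one short end flush against the divider. Leave the open pink tub and the green bottle where they stand.

Things in the scene. Friction and masses are not known exactly. Their poses are not given: they have to be found in the camera images.
- lunch_box: Pink plastic lunch box, hinged lid latched shut (flat closed top), 90 (x) x 140 (y) x 50 high mm, upright sides, 0.2-0.4 kg, loose, slides at a few N. Origin: centre of underside; z up. Starts left or right of the divider, within 0.25 rad of square to the stop, its origin 90-115 mm before the back strip and 115-150 mm beside the divider's centre line.
- stop: Fixed T of oak strips 18 mm high. Origin: on the shelf where the back strip's near face meets the divider's centre line. y: along the back strip (250 mm each way, 14 mm thick); x: away from the robot, yaw up to 0.2 rad. Divider: 12 mm thick, from x = 0 to -100 mm. Home for the box's origin in this frame: x -45 mm, y +76 (left side) or -76 mm (right).
- tub: Bystander: open-topped tub without a lid, same pink plastic, 95 (x) x 130 (y) x 45 high mm, loose, on the other side of the divider. Origin: centre of underside. On the divider's line, nearer the robot, lies a 140 mm teaspoon.
- bottle: Bystander: green glass bottle with cork, 64 mm diameter, 200 mm high, loose, standing beyond the back strip, its axis 85-95 mm past the strip's near face and 40-120 mm right of the divider's line. Origin: centre of underside. Saucer, jar, mug and egg cup stand far out to the sides (|y| over 0.43 m).
Things that resemble listed ones, but are neither listed nor needed, are in the scene too. Leave any blue or yellow look-alike of the lunch_box alone.

How it is judged:
At the end, for the whole second after the job is handed in: The lunch box stands flat and at rest on the shelf in the corner of the stop: its centre within 12 mm of the fully home position away from the back strip and away from the divider, its sides square to the stop within 10 degrees. The open tub and the bottle stand within 20 mm of where they were (x of lunch_box in the frame of stop between -0.057 and -0.038 m and (y of lunch_box in the frame of stop between 0.069 and 0.088 m or y of lunch_box in the frame of stop between -0.088 and -0.069 m) and angle between the x axis of lunch_box and the x axis of stop, either way round below 0.175 rad and height (world z) of lunch_box below 0.008 m and angle between lunch_box's own z axis and vertical below 0.1 rad and linear speed of lunch_box below 0.02 m/s and distance of each of tub, bottle from where it was at the start of the episode below 0.02 m); the robot touches nothing.
It fails at once if the lunch box is lifted off the shelf (more than 20 mm) or tipped (height (world z) of lunch_box above 0.02 m or angle between lunch_box's own z axis and vertical above 0.35 rad).
It fails at once if the open tub is moved by more than 20 mm (distance of tub from where it was at the start of the episode above 0.02 m).
It fails at once if the bottle is moved by more than 20 mm or tipped (distance of bottle from where it was at the start of the episode above 0.02 m or angle between bottle's own z axis and vertical above 0.3 rad).
It also fails if it takes over 40 s, if anything falls off the work surface, if the arm or the gripper's body presses on something with over 40 N, if the wrist force passes 120 N, or if a joint passes its speed limit or range.

### The arm

A 6-joint arm with a two-finger parallel gripper is mounted at the origin on the work surface. World frame = base frame: x ahead of the robot, y to its left, z up, the work surface at z = 0. Lengths are in m, angles in rad, forces in N, time in s.
With the tool pointing down it reaches from about 0.25 to 0.775 m from the base axis. Payload 4 kg.
Tool frame: the origin (TCP) lies at the centre of the arm's flange, where the gripper is bolted on; the fingertips stand 173 mm ahead of it and the grasp point (between the pads) lies 155 mm ahead of it; z points along the fingers, y is the line along which they close (so a half turn about z gives the same grasp; the last joint's range is limited). The gripper opens to 85 mm and grips with 20 to 120 N. Pads are 22 mm wide; open, the fingers measure 114 mm over their backs; the gripper's body (76 mm by 85 mm) begins 54 mm behind the grasp point. The pads swing forward as they close: fully open they stand 13 mm farther back than shut.
Start: joints at [-1.331, 0.087, 1.371, -0, 1.684, -0.103], TCP at [0.185, -0.518, 0.405] pointing down, gripper open.
Joint ranges: [-3.1, 3.1], [-0.76, 2.03], [0.27, 2.55], [-1.08, 4.22], [0.17, 2.65], [-2.57, 2.57]. Speed limits (rad/s): [2.79, 2.79, 3.14, 3.14, 3.14, 3.14].

### API

Orientations are given as a rotation vector (axis times angle).
In Python, from rig import * gives the robot as it stands. The module is installed in compiled form; this text tells all that it offers.
- The arm moves only by the tool move_arm, never from a script. Its argument "commands" is one flat list of numbers, 4 for each row, row after row: the shift along the tool's x, y, z in m, then the turn about the tool's z in rad. In form: [tx, ty, tz, yaw, tx, ty, tz, yaw, ...]. A call has 1 to 12 rows; each row shifts and turns the commanded pose from where the row before left it, along the tool's axes as they then stand; what a row does not reach is not made up. A row lasts 1/10 s, in which the tool goes at most 50 mm and 8.59 degrees, less where a joint would pass 70% of its speed; a pose out of reach is approached as far as the arm can. A call is refused whole if a number of a shift passes 0.05 or a number of a turn 0.15, either way. A call with a gripper value outside its range is refused whole. "gripper" is the gripper's target within -1 to 1 (shut at 1, half-way at 0, fully open at -1), set as the call begins (left out, the last holds). The fingers move at their own pace and stop on an object; "force" is the grip in N (left out, the last holds). Time passes only in rows, so rows that do not move let the fingers close. It gives the time, the measured TCP pose, the force, the opening and the grip force at its end, in the units of the state.
- state(): the state, without advancing time (a new reading comes with each control period).
- get_image(name): name is "side" or "top"; returns a dict with "color" (400x640x3 uint8, blue, green, red), "depth" (400x640 float32, m along the optical axis (not along the pixel's ray), 0 where there is no reading), "camera_matrix" (3x3 intrinsics, pixels), "k1" (the pictures are not rectified: a ray, as slopes to the right and down, at radius r is drawn at 1 + k1 r^2 times it, then the intrinsics apply), "xyz" and "rotation" of the camera in the world. Camera axes: x right, y up, looking along -z (the intrinsics and any distortion apply to the point x, -y, -z); pixel columns grow to the right and rows downward; lengths in m; the calibration is good to about 2 mm. A picture is of the moment at which its call begins.
- job_done(): hands the job in; it is judged then, once.
The state is a dict: "time_s": time; "joints": joint angles; "joint_vel": joint speeds; "joint_torque": joint torques, N m; "tcp_pos": TCP position; "eef_rot": TCP orientation; "wrist_force": force on the tool from outside, world axes, zero at the start; "torque": the same for the moment, N m; "grip_width": finger opening in m; "grasp_force": force on a finger pad.
Only numpy, scipy, OpenCV 4.12 (cv2) and the standard library are available. Lean on these libraries where they do the work, as an engineer would, in place of code of your own. Each camera call takes 0.05 s, during which the arm holds its last target. There are 200 camera calls.

## Working session

There is one attempt and no reset: what is moved stays moved. The work goes in short steps, Python scripts to look and compute and a tool call to move; the robot and the scene stay as the last step left them, time stands still between calls to the robot, and variables do not carry over. Pictures are saved under pics/ and viewed, at most 10 in all, crops included, and the job is handed in when it is done.

Besides the shell and the picture viewer there is one more tool, called after ">>>" in YAML: its name, and indented under it one key for each argument. move_arm: Moves the arm, as the interface text tells. Its arguments: {"type":"object","properties":{"commands":{"type":"array"},"gripper":{"type":"number"},"force":{"type":"number"}},"required":["commands"]}

```bash
mkdir -p pics; cat > h.py <<'E'
from rig import *
import numpy as np, cv2
def cast(im,uv,z):
    K=im["camera_matrix"];uv=np.atleast_2d(np.float64(uv))
    d=(uv-[K[0][2],K[1][2]])/[K[0][0],K[1][1]]
    s=d.copy()
    for _ in range(20): s=d/(1+im["k1"]*(s**2).sum(1,keepdims=True))
    R=np.array(im["rotation"]); R=R if R.shape==(3,3) else cv2.Rodrigues(R)[0]
    r=np.c_[s[:,0],-s[:,1],-np.ones(len(s))]@R.T
    c=np.array(im["xyz"]); return c+r*((z-c[2])/r[:,2])[:,None]
E
python3 - <<'E'
from h import *
for n in("top","side"):
    im=get_image(n);cv2.imwrite(f"pics/{n}0.png",im["color"]);np.save(f"{n}0.npy",im,allow_pickle=True);print(n,im["xyz"],im["rotation"],im["k1"],im["camera_matrix"])
print(state())
E
```

```text
top [0.37414365 0.09764406 0.99156862] [ 0.1235086  -0.12834794 -1.55156644] -0.10455087952045711 [[415.90215401   0.         320.74880027]
 [  0.         415.90215401 204.78057813]
 [  0.           0.           1.        ]]
side [0.12502262 0.7167915  0.72767493] [ 0.33654352 -1.0283498  -2.3784814 ] 0.016853295344398375 [[492.90776144   0.         323.18606448]
 [  0.         492.90776144 200.61814499]
 [  0.           0.           1.        ]]
{'time_s': 0.1, 'joints': array([-1.33109879e+00,  8.78911312e-02,  1.37212112e+00, -1.63802427e-05,
        1.68364751e+00, -1.03095215e-01]), 'joint_vel': array([-0.00041782, -0.00198312, -0.00229127, -0.00117405, -0.0010764 ,
       -0.00099719]), 'joint_torque': array([ 1.52583303e-03, -3.53014076e+01, -3.14217997e+01, -2.76954615e-04,
        7.98573339e-03,  2.00116949e-05]), 'tcp_pos': array([ 0.18483457, -0.51789392,  0.40364122]), 'eef_rot': array([-3.09353017e+00, -5.35470726e-01,  2.46949894e-04]), 'wrist_force': array([-0.44811698,  0.54629653,  0.27587251]), 'torque': array([ 0.03400072,  0.05938118, -0.02823605]), 'grasp_force': 0.0, 'grip_width': 0.08556251367411018}
```

View pics/top0.png

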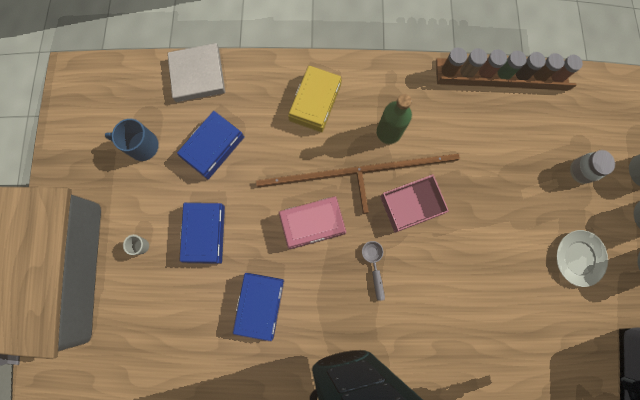

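View pics/side0.png

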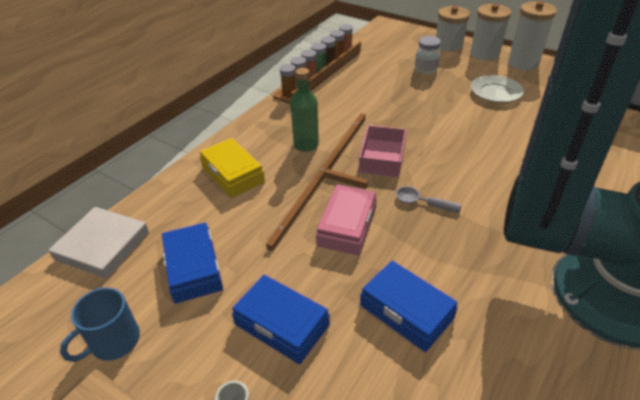

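Top view: the candidates are the closed pink box at (312,222), the open pink tub at (415,203), blue boxes at (210,145), (202,233) and (258,306), and a yellow one at (316,97). By the description I choose (312,222), left of the divider. The T junction is near (360,171), with strip ends at about (255,184) and (458,156), and the bottle base is near (388,135). The side view agrees: closed box (346,217), open tub (383,150).

```bash
cat >> h.py <<'E'
def pink(c):
    h=cv2.cvtColor(c,cv2.COLOR_BGR2HSV); m=cv2.inRange(h,(160,60,60),(180,255,255))
    return m
def box(im,z=.05,x0=250,x1=365):
    # lid (bright pink) contour -> world rectangle at lid height
    # the top lid outline
    m=pink(im["color"]);m[:,:x0]=0;m[:,x1:]=0
    c=max(cv2.findContours(m,0,2)[0],key=cv2.contourArea)
    return c[:,0,:],m
E
python3 - <<'E'
from h import *
im=np.load("top0.npy",allow_pickle=True).item()
c,m=box(im)
# world points using depth: pixels on lid
K=im["camera_matrix"];R=cv2.Rodrigues(np.array(im["rotation"]))[0] if np.shape(im["rotation"])==(3,) else im["rotation"]
vv,uu=np.mgrid[0:400,0:640]
p0=cast(im,np.c_[uu.ravel(),vv.ravel()],0.0)
C=np.array(im["xyz"]);ray=p0-C;f=-(ray@R)[:,2]
P=(C+ray*(im["depth"].ravel()/f)[:,None]).reshape(400,640,3)
lid=(m>0)&(abs(P[:,:,2]-.05)<.008)
def rect(mask):
    pts=P[mask][:,:2].astype(np.float32); return cv2.minAreaRect((pts*1000).astype(np.float32))
print("lid",lid.sum(),rect(lid),np.median(P[lid][:,2]))
m2=pink(im["color"]);m2[:,:370]=0;t=(m2>0)
print("tub",rect(t&(P[:,:,2]>.035)&(P[:,:,2]<.06)))
h=cv2.cvtColor(im["color"],cv2.COLOR_BGR2HSV)
b=(cv2.inRange(h,(0,90,30),(18,255,165))>0)
b[:150]=0;b[:,:250]=0;b[:,465:]=0
s=b&(P[:,:,2]>.010)&(P[:,:,2]<.03)
s=cv2.morphologyEx(s.astype(np.uint8),cv2.MORPH_OPEN,np.ones((2,2)))
n,l,st,ce=cv2.connectedComponentsWithStats(s);print(st[st[:,4]>60])
print("box height floor check",np.median(P[250:260,200:220,2]))
k=1+np.argmax(st[1:,4]);v,u=np.where(l==k)
W=cast(im,np.c_[u,v],.018)
# strip axis: robust fit on all, then split
d=cv2.fitLine(W[:,:2].astype(np.float32),cv2.DIST_HUBER,0,.001,.001).ravel()
q=(W[:,:2]-d[2:]);nrm=np.array([d[1],-d[0]]);o=q@nrm
i=abs(o)<.02;d=cv2.fitLine(W[i,:2].astype(np.float32),cv2.DIST_HUBER,0,.001,.001).ravel()
d[:2]*=np.sign(d[1]);q=W[:,:2]-d[2:];nrm=np.array([d[1],-d[0]]);o=q@nrm;a=q@d[:2]
sa=a[abs(o)<.012]; dv=(o<-.02)
print("strip dir",d,"yaw",np.arctan2(nrm[1],nrm[0]),"a range",sa.min(),sa.max(),"o pct",np.percentile(o[abs(o)<.02],[2,50,98]))
print("divider a",np.percentile(a[dv],[2,50,98]),"o min",o.min(),dv.sum())
vis=im["color"].copy();vis[l==k]=(0,255,0);vis[lid]=(255,255,0)
cv2.imwrite("pics/c1.png",cv2.resize(vis[140:310,240:470],None,fx=3,fy=3,interpolation=cv2.INTER_NEAREST))
E
```

```text
lid 2176 ((488.687744140625, 115.62316131591797), (85.15572357177734, 135.5106201171875), 15.883463859558105) 0.051156350494115876
tub ((537.7167358398438, -124.57266235351562), (93.84172821044922, 130.26512145996094), 21.44318962097168)
[[     0      0    640    400 254539]
 [   257    155    203     59   1461]]
box height floor check 0.05047343482809474
strip dir [-0.14970823  0.9887302   0.6173671   0.00662207] yaw 0.15027317 a range -0.25210377387546046 0.2460916195409998 o pct [-0.00900135  0.00017666  0.00794584]
divider a [-0.00944714 -0.0031444   0.00307891] o min -0.10559301752289939 194
```

View pics/c1.png

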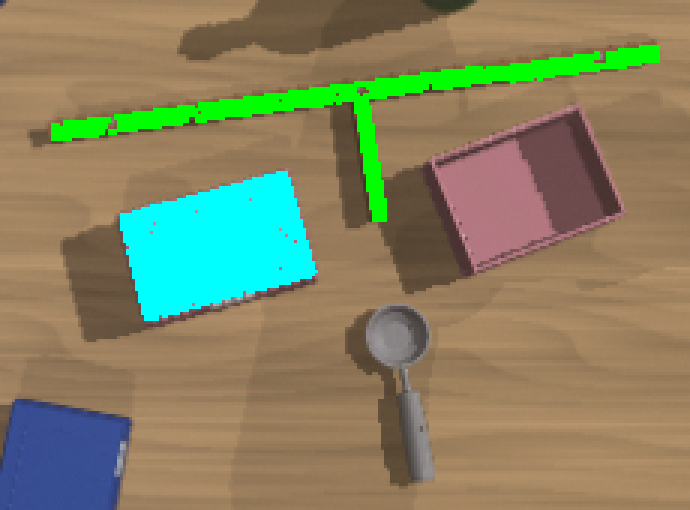

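The crop confirms it: cyan is a flat closed lid and the other pink thing is an open tub. From the measurements:
- **Stop:** origin (0.611, 0.0025), yaw 0.150.
- **Box:** in the stop frame x −0.104, y +0.130, relative yaw 0.127, which fits the stated ranges.

The box is too wide to grip, so I'll push its near long side with the open fingers, then its left end.

>>> move_arm:
  commands: [0.026, -0.032, 0, 0, 0.026, -0.032, 0, 0, 0.026, -0.032, 0, 0, 0.026, -0.032, 0, 0, 0.026, -0.032, 0, 0, 0.026, -0.032, 0, 0, 0.026, -0.032, 0, 0, 0.026, -0.032, 0, 0, 0.026, -0.032, 0, 0, 0.026, -0.032, 0, 0, 0.026, -0.032, 0, 0, 0.026, -0.032, 0, 0]
  gripper: -1

```text
time_s: 1.3
tcp_pos: [0.3496, -0.0497, 0.4044]
eef_rot: [3.095, 0.535, 0.0]
wrist_force: [0.8, -0.8, -0.4]
grip_width: 0.0855
grasp_force: 0.0
```

>>> move_arm:
  commands: [0.026, -0.032, 0, 0, 0.026, -0.032, 0, 0, 0.026, -0.032, 0, 0, 0.026, -0.032, 0, 0, 0, 0, 0, 0.096, 0, 0, 0, 0.096, 0, 0, 0.03, 0, 0, 0, 0.04, 0, 0, 0, 0.03, 0, 0, 0, 0, 0, 0, 0, 0, 0]

```text
time_s: 2.4
tcp_pos: [0.4045, 0.104, 0.3048]
eef_rot: [3.133, 0.237, -0.002]
wrist_force: [0.6, 0.1, 1.4]
grip_width: 0.0856
grasp_force: 0.0
```

```bash
cat >> h.py <<'E'
O=np.array([.6110,.0025]);Y=.150
def rel():
    s=state();n=np.array([np.cos(Y),np.sin(Y)]);d=np.array([-n[1],n[0]])
    q=s["tcp_pos"][:2]-O;T=cv2.Rodrigues(s["eef_rot"])[0]
    print("t",s["time_s"],"stop-frame tcp",(q@n).round(4),(q@d).round(4),"z",s["tcp_pos"][2].round(4),"toolx yaw",np.arctan2(T[1,0],T[0,0]).round(4),"zaxis",T[:,2].round(3),"F",s["wrist_force"].round(1))
E
python3 -c "from h import *;rel()"
```

```text
t 2.4 stop-frame tcp -0.189 0.1312 z 0.3048 toolx yaw 0.1508 zaxis [-0.001 -0.    -1.   ] F [0.6 0.1 1.4]
```

>>> move_arm:
  commands: [0, 0, 0.04, 0, 0, 0, 0.04, 0, 0, 0, 0.03, 0, 0, 0, 0.01, 0, 0, 0, 0, 0, 0.01, 0, 0, 0, 0.01, 0, 0, 0, 0.01, 0, 0, 0, 0.01, 0, 0, 0, 0.01, 0, 0, 0, 0, 0, 0, 0]

```text
time_s: 3.5
tcp_pos: [0.4558, 0.1117, 0.1851]
eef_rot: [3.133, 0.236, 0.004]
wrist_force: [0.1, 0.3, 1.0]
grip_width: 0.0857
grasp_force: 0.0
```

```bash
python3 - <<'E'
from h import *
rel();im=get_image("top");cv2.imwrite("pics/t2.png",cv2.resize(im["color"][120:320,240:470],None,fx=3,fy=3))
E
```

```text
t 3.5 stop-frame tcp -0.1372 0.1311 z 0.1851 toolx yaw 0.1507 zaxis [ 0.003  0.    -1.   ] F [0.1 0.3 1. ]
```

View pics/t2.png

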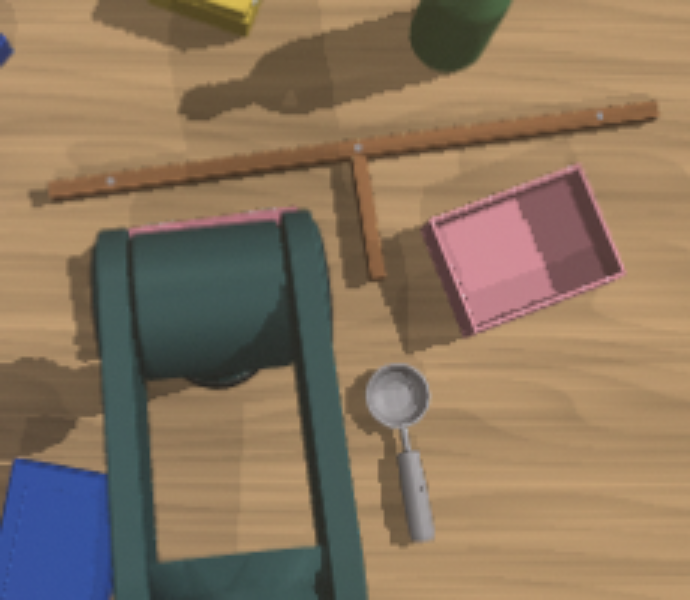

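The picture shows the wrist at (215,300) covering the box. The box's far edge, from (130,232) to (300,210), is now parallel to the strip and still short of it; the tub at (525,250) hasn't moved. I'll keep pushing.

>>> move_arm:
  commands: [0.008, 0, 0, 0, 0.008, 0, 0, 0, 0.008, 0, 0, 0, 0.006, 0, 0, 0, 0, 0, 0, 0]

```text
time_s: 4.05
tcp_pos: [0.4848, 0.1161, 0.1848]
eef_rot: [3.133, 0.237, 0.002]
wrist_force: [0.3, 0.3, 0.1]
grip_width: 0.0854
grasp_force: 0.0
```

>>> move_arm:
  commands: [0.002, 0, 0, 0, 0.002, 0, 0, 0, 0, 0, 0, 0]

```text
time_s: 4.35
tcp_pos: [0.4876, 0.1166, 0.1848]
eef_rot: [3.133, 0.237, 0.0]
wrist_force: [-2.2, -0.0, 1.7]
grip_width: 0.0854
grasp_force: 0.8
```

```bash
python3 -c "from h import *;rel()"
```

```text
t 4.35 stop-frame tcp -0.1049 0.1313 z 0.1848 toolx yaw 0.1508 zaxis [ 0. -0. -1.] F [-2.2 -0.   1.7]
```

>>> move_arm:
  commands: [0.002, 0, 0, 0, 0.002, 0, 0, 0, 0, 0, 0, 0]

```text
time_s: 4.65
tcp_pos: [0.4918, 0.1173, 0.1847]
eef_rot: [-3.133, -0.237, -0.001]
wrist_force: [-1.4, 0.3, 0.6]
grip_width: 0.0855
grasp_force: 0.6
```

>>> move_arm:
  commands: [0.001, 0, 0, 0, 0.001, 0, 0, 0, 0, 0, 0, 0]

```text
time_s: 4.95
tcp_pos: [0.4934, 0.1175, 0.1846]
eef_rot: [3.132, 0.237, -0.002]
wrist_force: [-5.0, -1.5, 3.2]
grip_width: 0.0853
grasp_force: 2.1
```

>>> move_arm:
  commands: [0.001, 0, 0, 0, 0.001, 0, 0, 0, 0, 0, 0, 0]

```text
time_s: 5.25
tcp_pos: [0.4942, 0.1176, 0.1845]
eef_rot: [3.132, 0.237, -0.009]
wrist_force: [-10.5, -2.4, 7.4]
grip_width: 0.0853
grasp_force: 5.0
```

Force is now about 11 N and the TCP is where flush contact should be. Next I'll back off, rise, close the fingers and go round to the left end.

>>> move_arm:
  commands: [-0.01, 0, 0, 0, -0.02, 0, 0, 0, 0, 0, -0.05, 0, 0, 0, -0.05, 0, 0, 0, -0.02, 0, 0.027, -0.035, 0, 0, 0.028, -0.035, 0, 0, 0.028, -0.034, 0, 0, 0, 0, 0, 0, 0, 0, 0, 0]
  gripper: 1

```text
time_s: 6.25
tcp_pos: [0.5325, 0.2293, 0.304]
eef_rot: [3.132, 0.239, 0.0]
wrist_force: [0.5, -0.3, 0.8]
grip_width: 0.0
grasp_force: 0.0
```

```bash
python3 - <<'E'
from h import *
rel();print(state()["grip_width"]);im=get_image("top");cv2.imwrite("pics/t3.png",cv2.resize(im["color"][120:320,200:470],None,fx=2.9,fy=2.9))
E
```

```text
t 6.25 stop-frame tcp -0.0437 0.236 z 0.304 toolx yaw 0.1523 zaxis [ 0. -0. -1.] F [ 0.5 -0.3  0.8]
4.789172589192039e-06
```

View pics/t3.png

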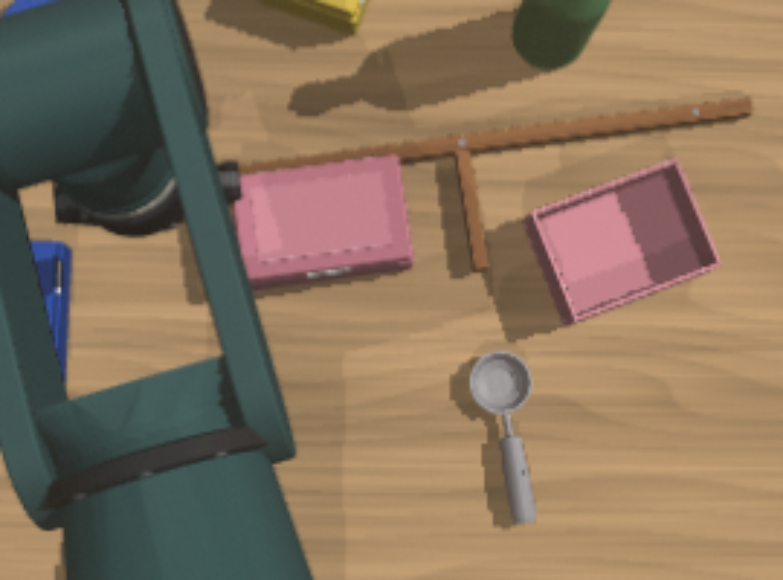

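The box, crop (235–410, 157–285), sits flush and parallel to the strip, about 50 mm short of the divider at (465,150–270). The gripper is off its left end. Lower, then push right.

>>> move_arm:
  commands: [0, 0, 0.04, 0, 0, 0, 0.04, 0, 0, 0, 0.03, 0, 0, 0, 0.008, 0, 0, 0, 0, 0, 0, 0.01, 0, 0, 0, 0.01, 0, 0, 0, 0.01, 0, 0, 0, 0.01, 0, 0, 0, 0.01, 0, 0, 0, 0, 0, 0]

```text
time_s: 7.4
tcp_pos: [0.5402, 0.1775, 0.187]
eef_rot: [3.131, 0.234, 0.001]
wrist_force: [-0.1, 0.7, 0.1]
grip_width: 0.0002
grasp_force: 0.0
```

```bash
python3 -c "from h import *;rel()"
```

```text
t 7.4 stop-frame tcp -0.0439 0.1836 z 0.187 toolx yaw 0.1492 zaxis [ 0.001 -0.001 -1.   ] F [-0.1  0.7  0.1]
```

Target TCP y is about 0.160: 20 mm more, then creep until the force rises.

>>> move_arm:
  commands: [0, 0.006, 0, 0, 0, 0.006, 0, 0, 0, 0.004, 0, 0, 0, 0.002, 0, 0, 0, 0, 0, 0]

```text
time_s: 7.9
tcp_pos: [0.5425, 0.161, 0.1865]
eef_rot: [3.132, 0.236, -0.0]
wrist_force: [0.8, 0.8, 0.5]
grip_width: 0.0
grasp_force: 0.3
```

>>> move_arm:
  commands: [0, 0.002, 0, 0, 0, 0.001, 0, 0, 0, 0, 0, 0]

```text
time_s: 8.2
tcp_pos: [0.5429, 0.1583, 0.1865]
eef_rot: [3.132, 0.237, -0.001]
wrist_force: [0.0, 0.9, 1.0]
grip_width: -0.0001
grasp_force: 0.8
```

```bash
python3 -c "from h import *;rel()"
```

```text
t 8.2 stop-frame tcp -0.044 0.1643 z 0.1865 toolx yaw 0.1508 zaxis [-0. -0. -1.] F [0.  0.9 1. ]
```

>>> move_arm:
  commands: [0, 0.002, 0, 0, 0, 0.001, 0, 0, 0, 0, 0, 0]

```text
time_s: 8.5
tcp_pos: [0.5434, 0.1552, 0.1865]
eef_rot: [3.132, 0.236, -0.0]
wrist_force: [-0.1, 1.3, 0.1]
grip_width: -0.0004
grasp_force: 0.6
```

>>> move_arm:
  commands: [0, 0.001, 0, 0, 0, 0.001, 0, 0, 0, 0, 0, 0]

```text
time_s: 8.8
tcp_pos: [0.5435, 0.1537, 0.1865]
eef_rot: [-3.132, -0.236, 0.001]
wrist_force: [-1.2, 3.8, -0.6]
grip_width: -0.0002
grasp_force: 1.6
```

```bash
python3 - <<'E'
from h import *
rel();im=get_image("top");cv2.imwrite("pics/t4.png",cv2.resize(im["color"][120:320,200:470],None,fx=2.9,fy=2.9))
E
```

```text
t 8.8 stop-frame tcp -0.0441 0.1596 z 0.1865 toolx yaw 0.1507 zaxis [-0.001  0.001 -1.   ] F [-1.2  3.8 -0.6]
```

View pics/t4.png

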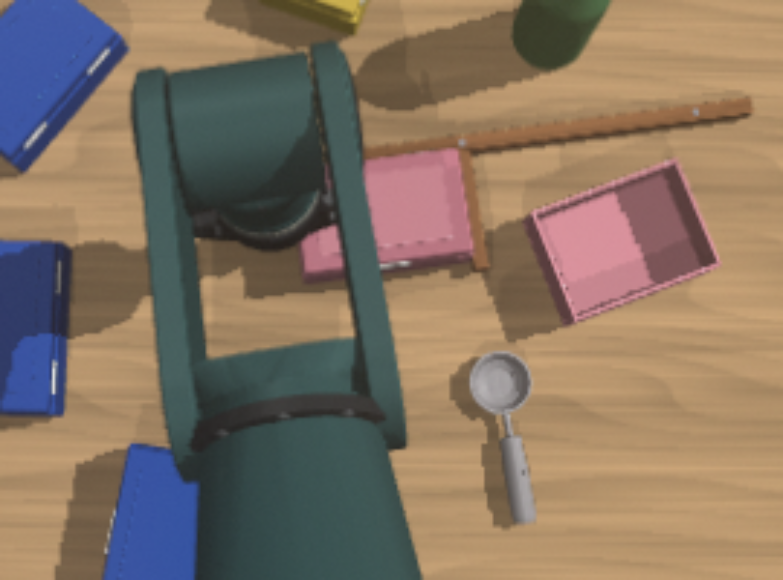

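The box's right end now meets the divider at (470,150–255), and its far side is on the strip. One more small press, then I'll withdraw, rise and check.

>>> move_arm:
  commands: [0, 0.001, 0, 0, 0, 0.001, 0, 0, 0, 0, 0, 0]

```text
time_s: 9.15
tcp_pos: [0.5434, 0.1529, 0.1866]
eef_rot: [-3.129, -0.237, 0.002]
wrist_force: [-3.1, 8.5, 0.5]
grip_width: 0.0
grasp_force: 4.2
```

>>> move_arm:
  commands: [0, -0.01, 0, 0, 0, -0.03, 0, 0, 0, 0, -0.04, 0, 0, 0, -0.04, 0, 0, 0, -0.04, 0, 0, -0.03, 0, 0, 0, -0.03, 0, 0, 0, -0.03, 0, 0, 0, -0.03, 0, 0, 0, 0, 0, 0, 0, 0, 0, 0]

```text
time_s: 10.25
tcp_pos: [0.5199, 0.3099, 0.3065]
eef_rot: [3.131, 0.238, 0.001]
wrist_force: [-0.2, -0.4, 0.1]
grip_width: 0.0002
grasp_force: 0.0
```

```bash
python3 - <<'E'
from h import *
rel();im=get_image("top");cv2.imwrite("pics/t5.png",cv2.resize(im["color"][120:320,200:470],None,fx=2.9,fy=2.9))
c0,m=box(im,x0=270,x1=368)
W=cast(im,c0,.05)[:,:2];n=np.array([np.cos(Y),np.sin(Y)]);d=np.array([-n[1],n[0]])
S=np.c_[(W-O)@n,(W-O)@d];print(S.min(0),S.max(0))
K=im["camera_matrix"];R=np.array(im["rotation"]);R=cv2.Rodrigues(R)[0] if R.shape==(3,) else R
v,u=np.where(m>0);p=cast(im,np.c_[u,v],0);C=np.array(im["xyz"]);r=p-C;P=C+r*(im["depth"][v,u]/-(r@R)[:,2])[:,None]
P=P[abs(P[:,2]-.05)<.008];S=np.c_[(P[:,:2]-O)@n,(P[:,:2]-O)@d]*1000
print(cv2.minAreaRect(S.astype(np.float32)),np.median(P[:,2]))
E
```

```text
t 10.25 stop-frame tcp -0.0441 0.3176 z 0.3065 toolx yaw 0.1519 zaxis [ 0.001 -0.002 -1.   ] F [-0.2 -0.4  0.1]
[-0.09104211  0.00989292] [-0.00060277  0.14455564]
((-43.09911346435547, 77.15545654296875), (85.15512084960938, 135.09976196289062), 0.28955376148223877) 0.05106269434436839
```

View pics/t5.png

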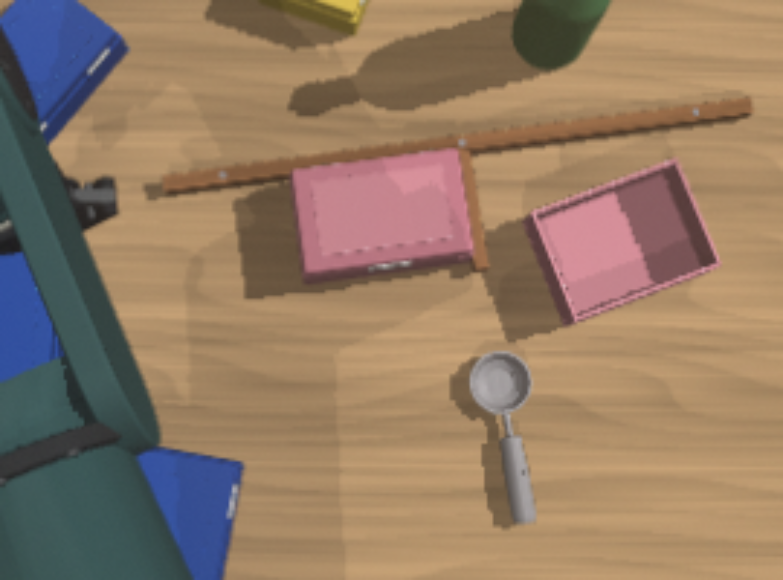

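The box at crop (295–470, 150–280) is square in the corner, at x −43 mm, y +77 mm and 0.3°. The tub and bottle haven't moved, and the gripper is clear of everything.

```bash
python3 -c "from rig import *;print(job_done())"
```

```text
the job is handed in; nothing more can be done
None
```

The lunch box is in the left-hand corner of the stop, last measured before hand-in at x −43 mm, y +77 mm and 0.3° off square; the tub and bottle looked unmoved in the final picture, and the job was handed in at about 10 s, with no verdict returned.

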